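# Park the attenuator's star wheel with its index spoke up

## Robot

A 7-joint arm with a two-finger parallel gripper is mounted at the origin on the work surface. World frame = base frame: x ahead of the robot, y to its left, z up, the work surface at z = 0. Lengths are in m, angles in rad, forces in N, time in s.
With the tool pointing down it reaches from about 0.425 to 0.95 m from the base axis. Payload 4.7 kg.
Tool frame: the origin (TCP) lies between the finger pads; the fingertips stand 25 mm ahead of it and the grasp point (between the pads) lies 6 mm ahead of it; x points along the fingers, z is the direction in which the jaws open and shut, and the axes are right-handed (so a half turn about x gives the same grasp; the last joint's range is limited). The gripper opens to 85 mm and grips with 20 to 120 N. Pads are 22 mm wide; open, the fingers measure 114 mm over their backs; the gripper's body (76 mm by 85 mm) begins 54 mm behind the grasp point. The pads swing forward as they close: fully open they stand 13 mm farther back than shut.
Start: joints at [1.216, 0.469, -0.049, 1.532, 0.024, 1.141, -0.082], TCP at [0.216, -0.639, 0.256] pointing down, gripper open.
Joint ranges: [-2.59, 2.59], [-0.33, 1.99], [-1.39, 1.29], [0.1, 2.45], [-1.04, 4.18], [0.21, 1.99], [-2.66, 2.66]. Speed limits (rad/s): [2.57, 2.57, 3.14, 3.14, 3.14, 3.14, 3.14].

## Interface

Orientations are given as a 3x3 rotation matrix whose columns are the frame's x, y, z axes.
In Python, from rig import * gives the robot as it stands. Calls block until the motion is done:
- movep(position, orientation): joint-space move of the TCP to a pose.
- move_l(position, attitude=None, feed=0.15, until_force=None): straight line of the TCP; attitude=None keeps the orientation; feed is the mean speed in m/s. With until_force (N) it stops when the force on the tool has changed by that much, and returns True; else False.
- move_joints(angles): joint-space move.
- command_gripper(opening, newtons=None): finger opening in m; newtons is the grip in N (None keeps the last); returns when the fingers have stopped.
- sleep(seconds).
- inverse_kinematics(position, orientation): joint angles nearest the present ones, or None.
- sense(): the state.
- camera(name): name is "scene" or "side" or "wrist"; returns (picture, depth): 384x512x3 uint8, red, green, blue; 384x512 float32, m along the optical axis (not along the pixel's ray), 0 where there is no reading.
- camera_params(name): a dict with "K" (3x3 intrinsics, pixels), "position" and "rotation" of the camera in the world; the wrist camera has in their place "tool_from_camera" (4x4, takes a point from camera to tool coordinates, whose origin is the TCP and whose axes are the tool frame's). Camera axes: x right, y down, z forward; pixel columns grow to the right and rows downward; lengths in m; the calibration is good to about 2 mm. A picture is of the moment at which its call begins: read the wrist's pose just before it. camera_params takes no time and is no camera call.
A pose or a line that the arm cannot do raises Unreachable and nothing moves.
- finish_job(): hands the job in, once; it reports no verdict.
The state is a dict: "time_s": time; "joint_pos": joint angles; "qd": joint speeds; "joint_efforts": joint torques, N m; "position": TCP position; "tcp_rot": TCP orientation; "wrist_force": force on the tool from outside, world axes, zero at the start; "ft_torque": the same for the moment, N m; "finger_gap": finger opening in m.
Only numpy, scipy, OpenCV 4.12 (cv2) and the standard library are available. Lean on these libraries where they do the work, as an engineer would, in place of code of your own. Each camera call takes 0.05 s, during which the arm holds its last target. There are 200 camera calls.

## Task

Using only pushes of the fingertips, gently push one spoke of the star wheel after another to turn the wheel until its orange spoke points straight up, then leave it standing there and take the hand away. Do not grip anything, and leave the small bottle, the steel post and the lens mount standing where they are.

Things in the scene. Friction and masses are not known exactly. Their poses are not given: they have to be found in the camera images.
- stand: Black stand bolted to the table, place and yaw vary. Origin: centre of underside, z up. Base plate 180 (x) by 120 (y) by 12 mm; on it a block 60 mm wide in y, x from -75 to 0 mm, top 190 mm above the table (glass ports at x -40, height 110, stand 10 mm out each side). A level shaft runs from the block along +x, 165 mm high, to the star wheel, whose upright plane is at x = +60 mm, on the side away from the robot.
- star_wheel (a joint): Wheel angle about the stand's +x axis, rad: 0 (or any whole turn, 6.283) when the orange spoke points straight up; growing values carry an upward spoke towards the stand's -y. Starts with the orange spoke roughly down (2.1 to 4.2). Turns either way with no stop within 2 turns; friction 0.22 N m (about 2 N at a spoke's end); stays where it is left.
- hub (a point): Wheel centre, on the axle in the spokes' plane, 165 mm above the table. Axes turn with the wheel: z out along the orange spoke, x = the stand's +x. Wheel without rim: 5 round spokes 10 mm thick, 72 degrees apart in one upright plane, each ending in a 24 mm ball centred 130 mm from the axis; hub 44 mm across, 26 mm long. One spoke and ball are orange, the others steel with black balls.
- index_tip (a point): Centre of the ball on the orange spoke's end, 130 mm from the hub centre; axes as those of the hub point (z points outwards along the orange spoke).
- dropper_bottle: Small loose amber bottle with black cap, 36 mm across, 85 mm tall, standing; origin at the centre of its underside. To be left alone.
- optic_post: Loose upright steel post, 25 mm across, 83 mm tall with its stud; origin at the centre of its underside. To be left alone.
- lens_mount: Loose small black lens mount with a round glass lens, 50 mm wide, 61 mm tall; origin at the centre of its underside. To be left alone.

How it is judged:
At the end, for the whole second after the job is handed in: The orange spoke points straight up to within 0.1 rad (about 6 degrees) and the wheel is at rest; the bottle, the post and the lens mount stand upright within 20 mm of where they were (angle between index_tip's own z axis and vertical below 0.1 rad and velocity of joint star_wheel between -0.05 and 0.05 rad/s and distance of each of dropper_bottle, optic_post, lens_mount from where it was at the start of the episode below 0.02 m and angle between each of dropper_bottle, optic_post, lens_mount's own z axis and vertical below 0.2 rad); the robot touches nothing.
It fails at once if the wheel is gripped or pushed hard (over 30 N between fingers and wheel) (contact force between the fingers and star_wheel above 30 N).
It fails at once if a bystander is pushed, lifted or carried away (over 20 mm) (distance of any of dropper_bottle, optic_post, lens_mount from where it was at the start of the episode above 0.02 m).
It fails at once if a bystander is knocked over (angle between any of dropper_bottle, optic_post, lens_mount's own z axis and vertical above 0.6 rad).
It also fails if it takes over 54 s, if anything falls off the work surface, if the arm or the gripper's body presses on something with over 40 N, if the wrist force passes 120 N, or if a joint passes its speed limit or range.

## Working session

There is one attempt and no reset: what is moved stays moved. The work goes in short steps, each a Python script; the robot and the scene stay as the last script left them, time stands still between calls to the robot, and variables do not carry over. Pictures are saved under pics/ and viewed, about 8 in all and at most 12, crops included, and the job is handed in when it is done.

```bash
mkdir -p pics; python3 - <<'E'
from rig import *
import cv2,numpy as np
ims=[]
for n in ("scene","side"):
    p,d=camera(n); np.savez(f"pics/{n}0.npz",p=p,d=d); cv2.imwrite(f"pics/{n}0.png",p[:,:,::-1]); c=camera_params(n); print(n,c)
s=sense();print(s["time_s"],s["position"],s["tcp_rot"],s["finger_gap"])
E
```

```text
scene {'K': array([[472.15593282,   0.        , 260.52026969],
       [  0.        , 472.15593282, 189.21656217],
       [  0.        ,   0.        ,   1.        ]]), 'position': array([ 1.27108792, -0.10149293,  1.09261757]), 'rotation': array([[ 0.22150478,  0.7858625 , -0.57736969],
       [ 0.97515639, -0.17994833,  0.1291844 ],
       [-0.00237554, -0.5916407 , -0.80619826]])}
side {'K': array([[374.81476532,   0.        , 253.57150393],
       [  0.        , 374.81476532, 193.58910877],
       [  0.        ,   0.        ,   1.        ]]), 'position': array([ 0.48441903, -0.49755975,  0.67395068]), 'rotation': array([[ 0.96735693, -0.15832925,  0.19786972],
       [-0.25322946, -0.63402857,  0.73067271],
       [ 0.0097682 , -0.75692775, -0.65342556]])}
0.1 [ 0.21592568 -0.6390156   0.25537555] [[-6.21911858e-04  9.47373196e-01  3.20130661e-01]
 [ 1.65715808e-03  3.20131260e-01 -9.47371749e-01]
 [-9.99998434e-01 -5.86746122e-05 -1.76904058e-03]] 0.08544508664321332
```

View pics/scene0.png

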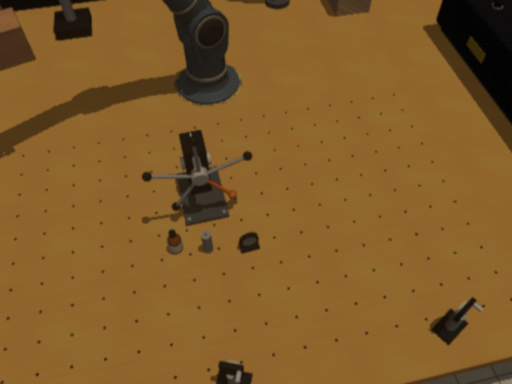

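View pics/side0.png

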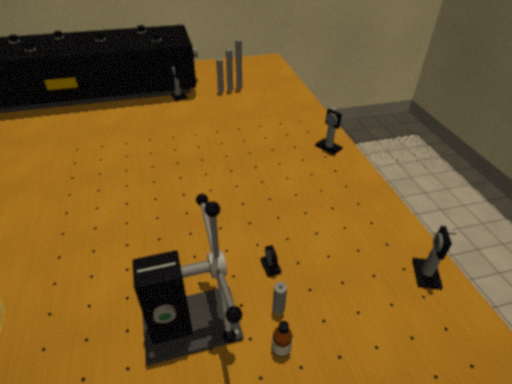

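The scene view shows the hub at about (200,178), the orange ball at (234,196), and black balls at (147,176), (248,156) and (177,207). The bottle, post and lens mount are at (174,243), (207,242) and (249,242). In the side view the hub is at (218,264), with upper balls at (202,199) and (212,209) and a lower ball at (233,314).

```bash
cat > h.py <<'E'
import numpy as np,cv2
from rig import *
def world(name,u,v,d,c=None):
    c=c or camera_params(name); K=c["K"]
    pc=np.array([(u-K[0,2])/K[0,0]*d,(v-K[1,2])/K[1,1]*d,d])
    return c["rotation"]@pc+c["position"]
def ray(name,u,v):
    c=camera_params(name); return c["position"],world(name,u,v,1.)-c["position"]
def tri(a,b):
    (p,r),(q,s)=ray(*a),ray(*b)
    t=np.linalg.lstsq(np.c_[r,-s],q-p,rcond=None)[0]
    x,y=p+t[0]*r,q+t[1]*s; return (x+y)/2,np.linalg.norm(x-y)
E
python3 - <<'E'
from h import *
D={n:np.load(f"pics/{n}0.npz") for n in("scene","side")}
def md(n,u,v):
    w=D[n]["d"][v-2:v+3,u-2:u+3]; w=w[w>0]; return w.min() if len(w) else 0
for n,L in {"scene":dict(hub=(200,178),orange=(234,196),L=(147,176),R=(248,156),LD=(177,207),bottlecap=(172,234),post=(206,236),lens=(249,238),platec1=(186,222),platec2=(228,216),platec3=(202,131),platec4=(180,134)),
 "side":dict(hub=(218,264),b1=(202,199),b2=(212,209),b3=(233,314),cap=(283,327),post=(280,288),lens=(270,252))}.items():
    for k,(u,v) in L.items(): 
        d=md(n,u,v); print(n,k,round(float(d),3),world(n,u,v,d).round(3))
print("hub",tri(("scene",200,178),("side",218,264)))
# wheel plane fit & block faces
for n in D:
    p,d=D[n]["p"],D[n]["d"]; v,u=np.nonzero(d>0); P=np.array(world(n,0,0,1)) 
    c=camera_params(n);K=c["K"];z=d[v,u];X=(c["rotation"]@np.stack([(u-K[0,2])/K[0,0]*z,(v-K[1,2])/K[1,1]*z,z])).T+c["position"]
    m=(abs(X[:,2]-.19)<.006)&(abs(X[:,0]-.45)<.25)&(abs(X[:,1])<.3); 
    blk=m&(p[v,u].max(1)<70)
    if blk.sum()>10: print(n,"blocktop",blk.sum(),X[blk].mean(0).round(3),[x for x in cv2.minAreaRect(X[blk,:2].astype(np.float32)*1000)])
big=[cv2.resize(D[n]["p"][a:b,e:f,::-1],None,fx=g,fy=g,interpolation=2) for n,a,b,e,f,g in(("scene",120,260,130,270,4),)]
cv2.imwrite("pics/c1.png",big[0])
a=cv2.resize(D["side"]["p"][185:365,120:310,::-1],None,fx=3.2,fy=3.2,interpolation=2);cv2.imwrite("pics/c2.png",a)
E
```

```text
scene hub 1.154 [ 0.551 -0.092  0.179]
scene orange 1.258 [ 0.544 -0.011  0.068]
scene L 1.114 [ 0.544 -0.213  0.213]
scene R 1.148 [0.538 0.032 0.215]
scene LD 1.235 [ 0.546 -0.163  0.07 ]
scene bottlecap 1.17 [ 0.634 -0.184  0.084]
scene post 1.169 [ 0.657 -0.103  0.082]
scene lens 1.191 [0.674 0.002 0.06 ]
scene platec1 1.275 [ 0.56  -0.149  0.013]
scene platec2 1.288 [ 0.565 -0.035  0.011]
scene platec3 1.228 [ 0.41  -0.064  0.193]
scene platec4 1.218 [ 0.41  -0.121  0.196]
side hub 0.616 [ 0.531 -0.106  0.183]
side b1 0.687 [0.527 0.022 0.217]
side b2 0.539 [ 0.53  -0.102  0.304]
side b3 0.511 [ 0.532 -0.221  0.216]
side cap 0.636 [ 0.623 -0.189  0.088]
side post 0.705 [ 0.644 -0.108  0.08 ]
side lens 0.794 [ 0.656 -0.005  0.062]
hub (array([ 0.53460637, -0.09025713,  0.16102077]), np.float64(0.0038430846695746783))
scene blocktop 361 [ 0.439 -0.096  0.188] [(467.7278137207031, -94.04751586914062), (137.92999267578125, 56.7129020690918), 1.8125332593917847]
side blocktop 1267 [ 0.434 -0.099  0.19 ] [(483.0257568359375, -122.33686828613281), (103.1716537475586, 197.44021606445312), 53.41791915893555]
```

View pics/c1.png

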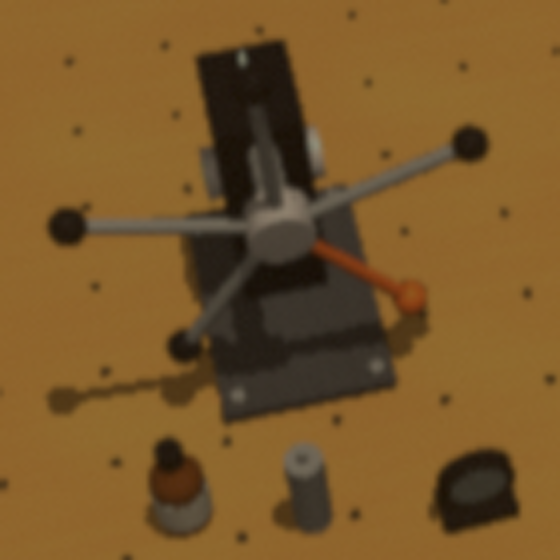

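```bash
cat >> h.py <<'E'
from scipy.optimize import least_squares
def cloud(n,p,d):
    c=camera_params(n);K=c["K"];v,u=np.nonzero(d>0);z=d[v,u].astype(float)
    return (c["rotation"]@np.stack([(u-K[0,2])/K[0,0]*z,(v-K[1,2])/K[1,1]*z,z])).T+c["position"],p[v,u]
def sdf(q,X):   # q: hub x,y,z,yaw,theta -> distance to spokes/balls
    x,y,z,w,t=q; A=X-[x,y,z]; a=A@[np.cos(w),np.sin(w),0]; b=A@[-np.sin(w),np.cos(w),0]; h=A[:,2]; D=[]
    for k in range(5):
        f=t+k*2*np.pi/5; o=-b*np.sin(f)+h*np.cos(f); s=b*np.cos(f)+h*np.sin(f)
        D+= [np.sqrt(a*a+s*s+np.minimum(o-.022,0)**2+np.maximum(o-.13,0)**2)-.005, np.sqrt(a*a+s*s+(o-.13)**2)-.012]
    return np.min(D,0)
def fitwheel(views,q,fix=False):
    out=[]
    for sel in ([*views],views) if len(views)>1 else (views,):
        pass
    X=np.vstack([cloud(n,*views[n])[0] for n in views])
    r=np.linalg.norm(X-np.array(q[:3]),axis=1); X=X[(r>.035)&(r<.16)&(X[:,2]>.03)]
    q=np.array(q,float)
    for tol in (.02,.012,.008):
        Y=X[np.abs(sdf(q,X))<tol]
        if fix: q[4]=least_squares(lambda t:sdf(np.r_[q[:4],t],Y),q[4:],loss="soft_l1",f_scale=.002).x[0]
        else: q=least_squares(lambda q:sdf(q,Y),q,loss="soft_l1",f_scale=.002,x_scale=[.01,.01,.01,.1,.1]).x
    return q,len(Y),np.abs(sdf(q,Y)).mean()
E
sed -i '/    out=\[\]/,/        pass/d' h.py
python3 - <<'E'
from h import *
V={}
for n in("scene","side"):
    z=np.load(f"pics/{n}0.npz");V[n]=(z["p"],z["d"])
q0=[.537,-.094,.165,.02,3.79]
for v in (V,{"scene":V["scene"]},{"side":V["side"]}): print([np.round(x,4) for x in fitwheel(v,q0)])
E
```

```text
[array([ 0.5315, -0.0907,  0.1646,  0.0264,  3.7808]), np.int64(2445), np.float64(0.001)]
[array([ 0.5324, -0.0922,  0.1636,  0.0274,  3.7814]), np.int64(901), np.float64(0.0011)]
[array([ 0.5308, -0.0901,  0.1649,  0.0281,  3.7823]), np.int64(1544), np.float64(0.0006)]
```

The fit is consistent across the views: hub (0.5315, -0.091, 0.165), where 0.165 is the stated height, and wheel angle 3.78. That leaves +2.50 rad to turn, which is two pushes of the top spoke towards -y.

```bash
cat >> h.py <<'E'
Q=np.array([.5315,-.0907,.1648,.027])
ex=np.array([np.cos(Q[3]),np.sin(Q[3]),0]); ey=np.array([-np.sin(Q[3]),np.cos(Q[3]),0]); ez=np.array([0,0,1.])
ATT=np.c_[-ez,ex,-ey]
def tcp(phi,r=.10,half=.0145):   # TCP with the lower -y finger corner on the trailing side of a spoke at phi (deg)
    f=np.radians(phi); b=-r*np.sin(f)+.005*np.cos(f)+half; h=r*np.cos(f)+.005*np.sin(f)
    return Q[:3]+ey*b+ez*(h+.025)
def push(a,b,feed=.05,step=8):
    fm=0; f0=sense()["wrist_force"]
    for p in np.linspace(a,b,max(2,int(np.ceil(abs(b-a)/step))+1))[1:]:
        move_l(tcp(p),ATT,feed=feed); fm=max(fm,np.linalg.norm(sense()["wrist_force"]-f0))
    return fm
def look(tag,th,save=True):
    V={n:camera(n) for n in("scene","side")}
    if save: cv2.imwrite(f"pics/{tag}.png",np.hstack([cv2.resize(V["scene"][0][90:270,100:300,::-1],(400,360)),cv2.resize(V["side"][0][150:350,110:310,::-1],(360,360))]))
    R=fitwheel(V,np.r_[Q,th],fix=True); return R[0][4],R[1:]
E
python3 - <<'E'
from h import *
for p in (-15,0,30,60,75): print(p,tcp(p).round(3),inverse_kinematics(tcp(p),ATT) is not None)
command_gripper(0.0,20)
s=sense(); print(s["time_s"],s["finger_gap"])
move_l(s["position"]+[0,0,.17],feed=.25)
movep(tcp(-15)+[0,0,.12],ATT)
move_l(tcp(-15),ATT,feed=.12)
print(sense()["time_s"],sense()["wrist_force"],look("a",3.78))
print("fmax",push(-15,40)); print(sense()["time_s"],look("b",3.78+.66))
E
```

```text
-15 [ 0.53  -0.046  0.285] True
0 [ 0.531 -0.071  0.29 ] True
30 [ 0.532 -0.122  0.279] True
60 [ 0.533 -0.16   0.244] True
75 [ 0.534 -0.171  0.221] True
0.8667 0.00013709794783635945
5.2417 [ 0.00287127 -0.41300623  0.45824106] (np.float64(3.7814496318991244), (2364, np.float64(0.0009669359429425881)))
fmax 1.8020719856843292
8.3167 (np.float64(4.4228554846483), (2024, np.float64(0.001148909777268661)))
```

View pics/b.png

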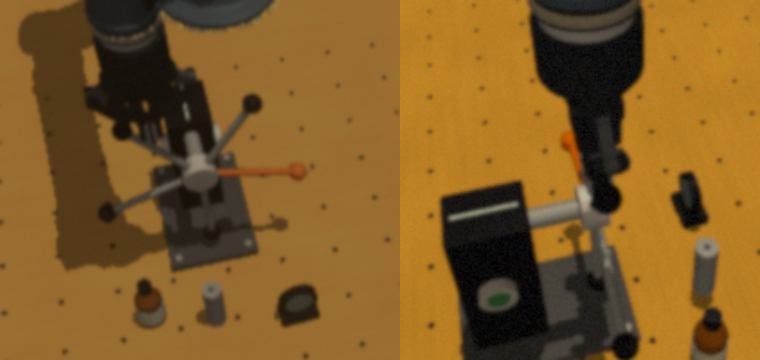

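The picture shows the finger pushing the former top spoke, and the orange ball at about (297,170) has risen on the +y side. The bystanders haven't moved. The spoke lags the command by about 2.6°, so I'll continue.

```bash
python3 - <<'E'
from h import *
print("f",push(40,74)); t,_=look("c",5.0); print(sense()["time_s"],t)
up=lambda p:tcp(-15)[2]+.10-tcp(p)[2]
move_l(tcp(74)+[0,0,up(74)],ATT,feed=.2)
move_l(tcp(-15)+[0,0,.10],ATT,feed=.2)
t,i=look("d",t); print("free",sense()["time_s"],t,i)
if abs(t-5.03)<.12:
    move_l(tcp(-15),ATT,feed=.15); print("f",push(-15,64)); t,i=look("e",6.1); print(sense()["time_s"],t,i)
E
```

```text
f 2.3912193170758873
10.475 5.0509042237893045
free 12.3167 5.0498587004089615 (2451, np.float64(0.000991569215572238))
f 1.657157308696449
17.4833 6.1211249838210025 (1678, np.float64(0.0012200433015464721))
```

View pics/e.png

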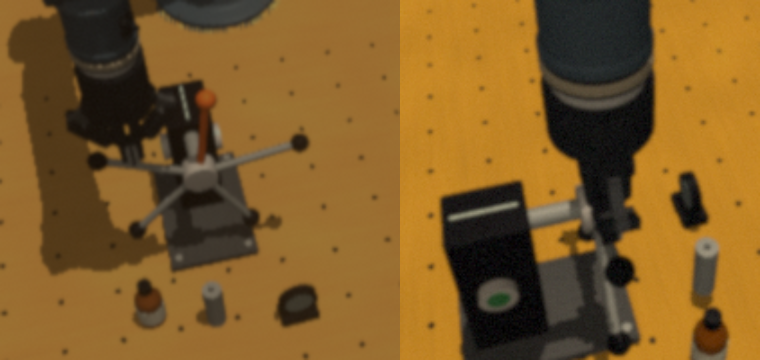

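The orange spoke is now almost up, with its ball at (206,98) in the left half of the picture. About 9.3° remains, so I'll push to 73.3° and retreat.

```bash
python3 - <<'E'
from h import *
print("f",push(64,73.3,feed=.03)); t,_=look("f",6.28); print(t)
move_l(tcp(73.3)+[0,0,.17],ATT,feed=.2)
p=sense()["position"]; move_l(p+[-.03,-.16,.02],ATT,feed=.25)
V={n:camera(n) for n in("scene","side")}
print([np.round(x,4) for x in fitwheel(V,np.r_[Q,6.28])], look("g",6.28))
for n,u,v in (("scene",172,234),("scene",206,236),("scene",249,238)):
    w=V[n][1][v-2:v+3,u-2:u+3]; print(world(n,u,v,w[w>0].min()).round(3))
s=sense();print(s["time_s"],s["wrist_force"])
E
```

```text
f 0.8301062143784622
6.289751881854005
[array([ 0.5324, -0.0921,  0.1638,  0.0291,  6.2896]), np.int64(972), np.float64(0.0011)] (np.float64(6.291354516064518), (979, np.float64(0.0014455319083350616)))
[ 0.637 -0.184  0.088]
[ 0.656 -0.103  0.08 ]
[0.673 0.002 0.059]
20.425 [0.14477952 0.71774935 0.1448289 ]
```

View pics/g.png

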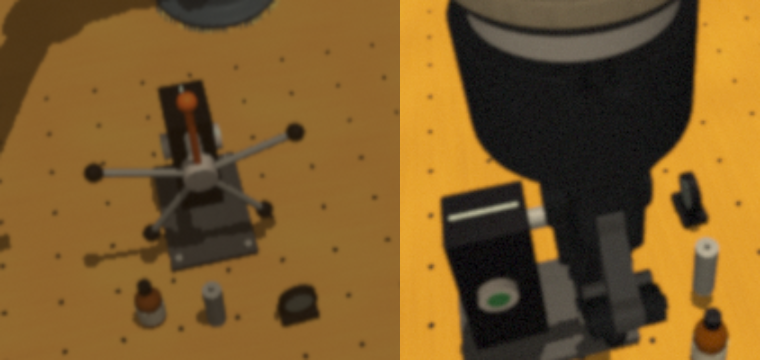

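The picture shows the orange spoke upright with its ball at (187,100), the hand clear of the wheel, and all three bystanders in place. The wheel angle is 6.29, 0.007 rad from upright. Handing in.

```bash
python3 -c "
from rig import *
print(finish_job(), sense()['time_s'])"
```

```text
the job is handed in; nothing more can be done
the job is handed in; nothing more can be done
```

I turned the wheel about 2.5 rad with the closed fingertips, pushing two upper spokes in turn towards the stand's -y. The orange spoke now points straight up. I then took the hand away and handed the job in; the rig gives no verdict.

- **Wheel angle:** the last fits gave 6.290 to 6.291, against a target of 6.283 ± 0.1. It stayed there after the hand left. With the arm hiding most of the side view, these final fits rest mostly on the scene camera; a fit taken just before the hand left, with the arm also partly in view, gave 6.290.
- **Push force:** the change in wrist force, sampled at the ends of the path segments, stayed below about 2.4 N.
- **Bystanders:** the bottle, post and lens mount measured within about 5 mm of their starting places, close to the measurement noise, and all were standing.
- **Time:** about 20.4 s of the 54 s allowed at the last check before hand-in.

No check failed or disagreed.

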